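Find the warped rolling pin by rolling it on the slab

TASK

One of the two rolling pins on the marble slab has warped: find out which. Take the press board by its grip, set it gently on each pin in turn and, pressing only lightly so as not to bruise the wood, roll the pin under it about half a turn along the slab, away from the robot. Put the pin that wobbles and lifts the board into the scrap crate, leave the one that rolls true on the slab, lay the press board back flat on the bench, and leave the pin and cups on the ware board alone.

Things in the scene. Friction and masses are not known exactly. Their poses are not given: they have to be found in the camera images.
- slab_top (a point): Fixed white marble slab, 220 mm deep (its x), 540 mm wide (its y), 20 mm thick, flat on the bench. Point: centre of its top face; x points away from the robot. On it a straight pin rolls level; the bowed one starts lying on its side and after a quarter turn under a level board has lifted it by 2.5 to 3 mm; then it sinks back, often running ahead of the board.
- pin_1_mid (a point): One of two rolling pins on the marble slab: plain beech rod without handles, 30 mm diameter, 200 mm long, 0.1 kg. One of the two (which, changes) is straight, the other bowed, its middle 3 mm out of line with its ends; they look nearly alike. Bruised if pressed with more than 30 N. Point: half-way along, on the axis; its own y axis runs along the pin, x and z turn as it rolls.
- pin_2_mid (a point): One of two rolling pins on the marble slab: plain beech rod without handles, 30 mm diameter, 200 mm long, 0.1 kg. One of the two (which, changes) is straight, the other bowed, its middle 3 mm out of line with its ends; they look nearly alike. Bruised if pressed with more than 30 N. Point: half-way along, on the axis; its own y axis runs along the pin, x and z turn as it rolls.
- pin_3_mid (a point): A third rolling pin of the same size, lying on the ware board: not to be tested, to be left alone. Point: half-way along, on its axis.
- press_board_grip (a point): Press board for rolling coils of clay: a flat wooden board 120 mm (its x) by 180 mm (its y) by 14 mm thick, with a solid upright grip block on the middle of its top, 26 mm thick (x), 120 mm long (y), 32 mm high; 46 mm high in all, 0.3 kg. It starts flat on the bench to one side of the slab. Point: in the middle of the grip block, 34 mm above the board's underside; z is up.
- crate_in (a point): Scrap crate: fixed open plywood tray, outside 290 mm (its x) by 150 mm (its y) by 50 mm high, walls and floor 6 mm, on the bench on the other side of the slab from the press board. Point: centre of its inner floor.
- ware_board_top (a point): Ware board: fixed plank 100 mm (x) by 660 mm (y) by 20 mm thick beyond the slab, with the third rolling pin near its middle and a cup towards each end. Point: centre of its top face.
- cup_1_mid (a point): White cup without handle on the ware board, 72 mm across the rim, 75 mm high. Point: half-way up its axis. To be left alone.
- cup_2_mid (a point): Red clay cup without handle on the ware board, 72 mm across the rim, 75 mm high. Point: half-way up its axis. To be left alone.
Not all that is in view belongs to the job. Of the things that look like the part that bears press_board_grip, take the one that is farthest to the robot's left at the start.

How it is judged:
By the outcome, as a careful person would: the job done as asked, in the order asked, and still so for the second after the job is handed in, with the robot touching nothing.
It also fails if it takes over 72 s, if anything falls off the work surface, if the arm or the gripper's body presses on something with over 40 N, if the wrist force passes 120 N, or if a joint passes its speed limit or range.

ROBOT

A 6-joint arm with a two-finger parallel gripper is mounted at the origin on the work surface. World frame = base frame: x ahead of the robot, y to its left, z up, the work surface at z = 0. Lengths are in m, angles in rad, forces in N, time in s.
With the tool pointing down it reaches from about 0.425 to 0.95 m from the base axis. Payload 3.5 kg.
Tool frame: the origin (TCP) lies on the centre line of the jaws, within the pads' length; the fingertips stand 14 mm ahead of it and the grasp point (between the pads) lies 5 mm behind it (ctrl.finger_overhang is the distance from the TCP to the fingertips, in m); z points along the fingers, y is the line along which they close (so a half turn about z gives the same grasp; the last joint's range is limited). The gripper opens to 85 mm and grips with 20 to 120 N. Pads are 22 mm wide; open, the fingers measure 114 mm over their backs; the gripper's body (76 mm by 85 mm) begins 54 mm behind the grasp point. The pads swing forward as they close: fully open they stand 13 mm farther back than shut.
Start: joints at [1.058, 0.286, 1.577, -0, 1.279, -0.15], TCP at [0.24, 0.631, 0.245] pointing down, gripper open.
Joint ranges: [-2.77, 2.77], [-0.9, 2.22], [0.21, 2.48], [-1.53, 4.67], [0.24, 2.81], [-2.84, 2.84]. Speed limits (rad/s): [2.79, 2.79, 3.14, 3.14, 3.14, 3.14].

INTERFACE

Orientations are given as a unit quaternion [x, y, z, w].
In Python, from plant import ctrl gives the robot as it stands.
- The arm moves only by the tool send_rows, never from a script. Its argument "moves" is text: rows parted by semicolons, each of 7 numbers parted by spaces: the turn, a rotation vector about the tool's x, y, z in units of 360 degrees (1.0 is 360 degrees), then the shift along the tool's x, y, z in units of 20 cm (1.0 is 20 cm), then the gripper's target within -1 to 1 (fully open at 1, half-way at 0, shut at -1). A call has 1 to 12 rows; each row is the pose to reach, as a shift and turn from the pose commanded when the call began, along the tool's axes at that moment, turning the shorter way round; what a row does not reach only later rows make up. A row lasts 1/8 s, in which the tool goes at most 62.5 mm and 10.7 degrees, less where a joint would pass 70% of its speed; a pose out of reach is approached as far as the arm can. A call with a number of a shift or a turn outside -1 to 1 is refused whole. A call with a gripper value outside its range is refused whole. The fingers move at their own pace and stop on an object; "newtons" is the grip in N (left out, the last holds). Time passes only in rows, so rows that repeat a pose let the fingers close. It gives the time, the measured TCP pose, the force, the opening and the grip force at its end, in the units of the state.
- ctrl.get_state(): the state, without advancing time (a new reading comes with each control period).
- ctrl.read_camera(name): name is "side" or "top" or "wrist"; returns a dict with "image" (420x560x3 uint8, red, green, blue), "fovy" (degrees; the focal length in pixels is half the picture's height over the tangent of half this angle, whatever the lens; pixels are square), "cx", "cy" (the principal point, pixels), "distortion" ([k1, k2, p1, p2, k3] as OpenCV has them; the pictures are not rectified), "extrinsics" (4x4, takes a point from camera to world coordinates). Camera axes: x right, y up, looking along -z (the intrinsics and any distortion apply to the point x, -y, -z); pixel columns grow to the right and rows downward; lengths in m; the calibration is good to about 2 mm. A picture is of the moment at which its call begins. There is no depth.
- ctrl.sign_off(): hands the job in; it is judged then, once.
The state is a dict: "time": time; "qpos": joint angles; "dq": joint speeds; "joint_efforts": joint torques, N m; "eef_pos": TCP position; "tcp_rot": TCP orientation; "contact_force": force on the tool from outside, world axes, zero at the start; "wrist_torque": the same for the moment, N m; "opening": opening from 0.0 (shut) to 1.0 (fully open); "finger_force": force on a finger pad.
Only numpy, scipy, OpenCV 4.12 (cv2) and the standard library are available. Lean on these libraries where they do the work, as an engineer would, in place of code of your own. Each camera call takes 0.05 s, during which the arm holds its last target. There are 200 camera calls.

## Working session

There is one attempt and no reset: what is moved stays moved. The work goes in short steps, Python scripts to look and compute and a tool call to move; the robot and the scene stay as the last step left them, time stands still between calls to the robot, and variables do not carry over. Pictures are saved under pics/ and viewed, at most 10 in all, crops included, and the job is handed in when it is done.

Besides the shell and the picture viewer there is one more tool, called by a JSON object that holds its "api" and its "payload", one argument or row to a line. send_rows: Moves the arm, as the interface text tells. Its arguments: {"type":"object","properties":{"moves":{"type":"string"},"newtons":{"type":"number"}},"required":["moves"]}

```bash
mkdir -p pics; ls
cat > h.py <<'E'
import numpy as np, cv2
from plant import ctrl
from scipy.spatial.transform import Rotation as R
def snap(n,f=None):
    c=ctrl.read_camera(n)
    if f: cv2.imwrite('pics/'+f,cv2.cvtColor(c['image'],cv2.COLOR_RGB2BGR))
    return c
def KD(c):
    h=c['image'].shape[0]; f=h/2/np.tan(np.radians(c['fovy'])/2)
    return np.array([[f,0,c['cx']],[0,f,c['cy']],[0,0,1.]]),np.array(c['distortion'],float)
def pix2w(c,uv,z):
    K,D=KD(c); E=np.array(c['extrinsics'])
    p=cv2.undistortPoints(np.array(uv,float).reshape(-1,1,2),K,D).reshape(-1,2)
    d=np.c_[p[:,0],-p[:,1],-np.ones(len(p))]@E[:3,:3].T; o=E[:3,3]
    t=(np.broadcast_to(z,len(p))-o[2])/d[:,2]
    return o+d*t[:,None]
def w2pix(c,P):
    K,D=KD(c);E=np.array(c['extrinsics'])
    q=(np.array(P,float).reshape(-1,3)-E[:3,3])@E[:3,:3]
    return cv2.projectPoints(q*[1,-1,-1],np.zeros(3),np.zeros(3),K,D)[0].reshape(-1,2)
def st():
    s=ctrl.get_state(); return s
E
python3 - <<'E'
from h import *
import pickle
for n in('top','side'):
    c=snap(n,n+'0.png'); pickle.dump(c,open(n+'0.pkl','wb')); print(n,c['fovy'],np.round(c['extrinsics'],3).tolist(),c['distortion'])
s=st();print({k:np.round(v,3).tolist() for k,v in s.items()},ctrl.finger_overhang)
E
```

```text
pics
top 42.83127616618155 [[-0.027, 0.995, -0.098, 0.396], [-1.0, -0.026, 0.014, 0.012], [0.011, 0.098, 0.995, 1.535], [0.0, 0.0, 0.0, 1.0]] [-0.00211587  0.          0.          0.          0.        ]
side 52.43306319628193 [[0.964, 0.174, -0.199, 0.333], [-0.264, 0.656, -0.707, -0.688], [0.007, 0.735, 0.678, 0.753], [0.0, 0.0, 0.0, 1.0]] [0.0074116 0.        0.        0.        0.       ]
{'time': 0.1, 'qpos': [1.058, 0.287, 1.578, -0.0, 1.279, -0.15], 'dq': [0.001, -0.002, -0.006, 0.001, -0.002, 0.0], 'joint_efforts': [0.001, -40.729, -29.37, -0.0, 0.003, 0.0], 'eef_pos': [0.239, 0.631, 0.244], 'tcp_rot': [0.18, 0.984, -0.001, -0.0], 'contact_force': [-1.111, 0.786, -0.002], 'wrist_torque': [-0.024, -0.002, -0.035], 'finger_force': 0.0, 'opening': 1.002} 0.014
```

View pics/top0.png

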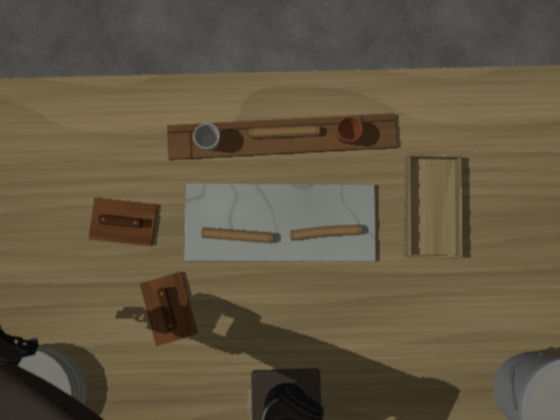

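View pics/side0.png

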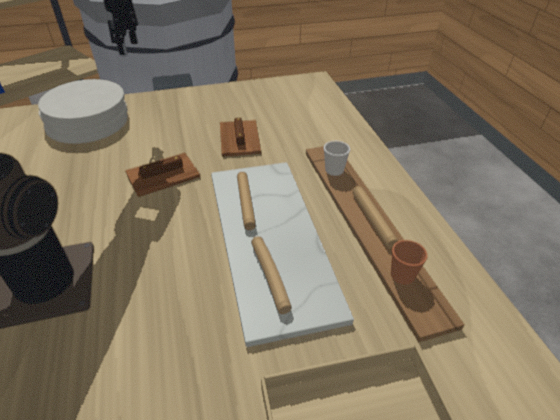

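The two candidates for the press board in the top view are A at (123,222) and B at (168,310). A has the larger y, so it is farthest left and I choose it. The slab pins are at (238,236) and (327,232), and the crate is at (435,207). The ware-board pin at (285,131) and the cups at (206,136) and (349,130) stay put. I'll check A in a close crop.

Run:
```python
import cv2
a=cv2.imread('pics/top0.png')
b=cv2.convertScaleAbs(cv2.resize(a[180:350,80:250],(590,590),interpolation=cv2.INTER_CUBIC),alpha=1.6)
cv2.imwrite('pics/crop1.png',b)
b=cv2.convertScaleAbs(cv2.resize(a[175:270,180:380],(800,380),interpolation=cv2.INTER_CUBIC),alpha=1.3)
cv2.imwrite('pics/crop2.png',b)
```

```text
(no output)
```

View pics/crop1.png

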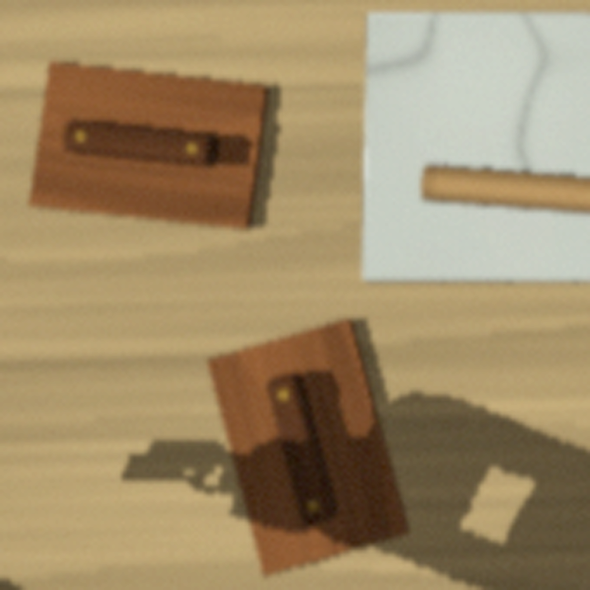

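View pics/crop2.png

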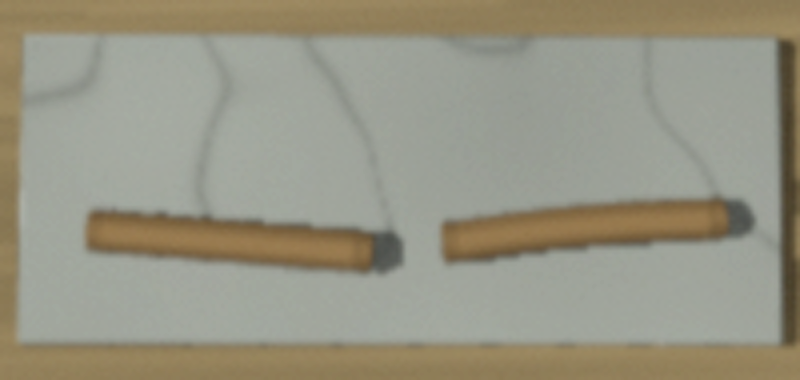

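Crop 1 shows board A at crop pixels (30–267, 63–227), with its grip from (65,132) to (215,150). It is a clean match for the description. Crop 2 shows the left pin running from (88,231) to (372,250) and looking straight. The right pin runs from (445,242) to (728,218) and looks slightly bowed towards +x.

```bash
python3 - <<'E'
from h import *
import pickle
c=pickle.load(open('top0.pkl','rb'))
s=590/170
def A(p):return [(80+x/s,180+y/s) for x,y in p]
def B(p):return [(180+x/4,175+y/4) for x,y in p]
def show(n,P):
    m=P.mean(0);d=P[-1]-P[0];print(n,np.round(P[:,:2],3).tolist(),'mean',np.round(m,4),'len',round(np.linalg.norm(d),4),'yaw from -y deg',round(np.degrees(np.arctan2(d[0],-d[1])),2))
show('corners',pix2w(c,A([(50,63),(267,85),(250,227),(30,205)]),.014))
show('topedge',pix2w(c,A([(50,63),(267,85)]),.014))
show('screws',pix2w(c,A([(80,135),(192,147)]),.046))
show('pinL',pix2w(c,B([(88,231),(372,250)]),.035))
show('pinR',pix2w(c,B([(445,242),(728,218)]),.035))
show('slab',pix2w(c,B([(23,35),(780,40),(782,343),(18,343)]),.02))
show('crate',pix2w(c,[(406,156),(461,157),(463,257),(405,257)],.05))
show('pin3',pix2w(c,[(250,132),(320,131)],.035))
show('ware',pix2w(c,[(168,125),(395,114),(397,147),(169,159)],.02))
show('cups',pix2w(c,[(206,133),(350,127)],.095))
# side camera pins check
E
cat >> h.py <<'E'
def rel(xyz,yaw_rot=None):
    "moves numbers: shift (and turn) from commanded~measured pose to target xyz / quat"
    s=st();R0=R.from_quat(s['tcp_rot'])
    d=R0.inv().apply(np.array(xyz)-s['eef_pos'])/.2
    t=(R0.inv()*yaw_rot).as_rotvec()/(2*np.pi) if yaw_rot is not None else np.zeros(3)
    return np.round(np.r_[t,d],4)
def down(yaw):  # tool z down, tool y (closing) at angle yaw from world +y ... tool y = (-sin,cos)
    x=np.array([np.cos(yaw),np.sin(yaw),0]);y0=np.array([-np.sin(yaw),np.cos(yaw),0])
    return R.from_matrix(np.c_[x,-y0,[0,0,-1]])
E
python3 -c "
from h import *
print(R.from_quat(st()['tcp_rot']).as_matrix().round(3))"
```

```text
corners [[0.588, 0.531], [0.565, 0.353], [0.449, 0.368], [0.472, 0.546]] mean [0.5186 0.4497 0.014 ] len 0.1171 yaw from -y deg -97.55
topedge [[0.588, 0.531], [0.565, 0.353]] mean [0.5766 0.4423 0.014 ] len 0.179 yaw from -y deg -7.32
screws [[0.525, 0.496], [0.513, 0.406]] mean [0.5193 0.4511 0.046 ] len 0.0902 yaw from -y deg -7.64
pinL [[0.48, 0.223], [0.462, 0.025]] mean [0.4708 0.1243 0.035 ] len 0.199 yaw from -y deg -5.36
pinR [[0.466, -0.026], [0.477, -0.225]] mean [ 0.4715 -0.1256  0.035 ] len 0.1995 yaw from -y deg 3.31
slab [[0.622, 0.27], [0.604, -0.27], [0.389, -0.262], [0.404, 0.276]] mean [0.5047 0.0034 0.02  ] len 0.2184 yaw from -y deg -91.45
crate [[0.681, -0.356], [0.674, -0.511], [0.393, -0.5], [0.397, -0.339]] mean [ 0.536  -0.4265  0.05  ] len 0.2839 yaw from -y deg -93.4
pin3 [[0.764, 0.083], [0.762, -0.117]] mean [ 0.763  -0.0167  0.035 ] len 0.1999 yaw from -y deg -0.57
ware [[0.794, 0.319], [0.811, -0.337], [0.713, -0.338], [0.695, 0.317]] mean [ 0.7531 -0.0098  0.02  ] len 0.0994 yaw from -y deg -88.69
cups [[0.749, 0.201], [0.757, -0.194]] mean [0.753  0.0032 0.095 ] len 0.3951 yaw from -y deg 1.03
[[-0.935  0.355 -0.001]
 [ 0.355  0.935 -0.002]
 [ 0.    -0.002 -1.   ]]
```

```bash
cat >> h.py <<'E'
def tool(phi): return down(np.radians(phi+90))  # closing axis at world angle phi (deg)
def brief():
    s=st();print('t',round(s['time'],2),'p',np.round(s['eef_pos'],4),'phi',np.round(np.degrees(np.arctan2(*R.from_quat(s['tcp_rot']).as_matrix()[[1,0],1])),2),'F',np.round(s['contact_force'],1),'T',np.round(s['wrist_torque'],2),'op',round(float(s['opening']),3),'ff',s['finger_force'])
E
python3 -c "
from h import *
print(rel([.519,.4505,.12],tool(-7.5)))"
```

```text
[-3.0000e-04  2.0000e-04  2.1310e-01 -1.6275e+00 -3.4400e-01  6.2040e-01]
```

{"api": "send_rows", "payload": {
  "moves": "0 0 0.107 -0.82 -0.17 0.3 1;0 0 0.107 -0.82 -0.17 0.3 1;0 0 0.107 -0.82 -0.17 0.3 1;0 0 0.107 -0.82 -0.17 0.3 1",
  "newtons": 60
}}

```text
time: 0.6
eef_pos: [0.3829, 0.5378, 0.1821]
tcp_rot: [0.499, 0.867, -0.003, -0.0]
contact_force: [-1.4, 0.7, 0.2]
opening: 1.003
finger_force: 0.0
```

```bash
python3 -c "
from h import *
brief();print(rel([.519,.4505,.12],tool(-7.5)))"
```

```text
t 0.6 p [0.3829 0.5378 0.1821] phi 30.18 F [-1.4  0.7  0.2] T [ 0.03 -0.01 -0.04] op 1.003 ff 0.0
[-6.000e-04  6.000e-04  1.047e-01 -7.186e-01  3.705e-01  3.101e-01]
```

{"api": "send_rows", "payload": {
  "moves": "-0.0006 0.0006 0.1047 -0.719 0.371 0.31 1;-0.0006 0.0006 0.1047 -0.719 0.371 0.31 1;-0.0006 0.0006 0.1047 -0.719 0.371 0.31 1;-0.0006 0.0006 0.1047 -0.719 0.371 0.31 1;-0.0006 0.0006 0.1047 -0.719 0.371 0.31 1"
}}

```text
time: 1.23
eef_pos: [0.5181, 0.4545, 0.1222]
tcp_rot: [0.749, 0.663, 0.002, -0.001]
contact_force: [-0.6, 0.4, 0.1]
opening: 1.004
finger_force: 0.0
```

Run:
```python
from h import *
brief();print(rel([.519,.4505,.037],tool(-7.5)))
c=snap('wrist','w1.png')
print(w2pix(c,[[.525,.496,.046],[.513,.406,.046],[.519,.4505,.046]]))
```

```text
t 1.23 p [0.5181 0.4545 0.1222] phi -7.0 F [-0.6  0.4  0.1] T [ 0.04  0.02 -0.01] op 1.004 ff 0.0
[ 1.00e-04 -6.00e-04  1.40e-03 -2.07e-02  6.70e-03  4.26e-01]
[[282.93300293 160.06398809]
 [281.20957585 296.118196  ]
 [282.12030307 232.97800857]]
```

View pics/w1.png

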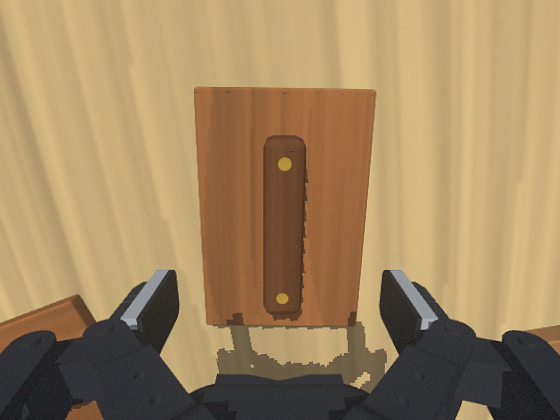

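Wrist view: the grip's screws are at (284.5,164) and (282,299), within about 3 px of prediction, and the grip sits centred between the fingers. Descending to grip it.

{"api": "send_rows", "payload": {
  "moves": "0 0 0.0005 0 0 0.2 1;0 0 0.0005 0 0 0.415 1;0 0 0.0005 0 0 0.415 1;0 0 0.0005 0 0 0.415 0.2;0 0 0.0005 0 0 0.415 -1;0 0 0.0005 0 0 0.415 -1;0 0 0.0005 0 0 0.415 -1;0 0 0.0005 0 0 0.415 -1;0 0 0.0005 0 0 0.415 -1",
  "newtons": 70
}}

```text
time: 2.4
eef_pos: [0.5196, 0.4564, 0.0427]
tcp_rot: [0.75, 0.661, 0.004, -0.0]
contact_force: [-0.8, -0.7, 6.1]
opening: 0.284
finger_force: 73.2
```

Run:
```python
from h import *
brief()
```

```text
t 2.4 p [0.5196 0.4564 0.0427] phi -7.18 F [-0.8 -0.7  6.1] T [-0.04  0.02 -0.02] op 0.284 ff 73.18082571029663
```

{"api": "send_rows", "payload": {
  "moves": "0 0 0 0 0 -0.1 -1;0 0 0 0 0 -0.35 -1;0 0 0 0 0 -0.4 -1;0 0 0 0 0 -0.4 -1;0 0 0 0 0 -0.4 -1"
}}

```text
time: 3.02
eef_pos: [0.5166, 0.4543, 0.1175]
tcp_rot: [0.75, 0.661, 0.0, -0.001]
contact_force: [-0.8, 0.4, -2.2]
opening: 0.285
finger_force: 72.1
```

Run:
```python
from h import *
brief()
th=np.radians(-5.36); print(rel([.4708-.024*np.cos(th),.1243-.024*np.sin(th),.12],tool(-5.4)))
```

```text
t 3.02 p [0.5166 0.4543 0.1175] phi -7.18 F [-0.8  0.4 -2.2] T [-0.02  0.05 -0.04] op 0.285 ff 72.13616609573364
[-2.0000e-04 -3.0000e-04 -4.9000e-03 -1.6697e+00 -1.4080e-01 -1.5100e-02]
```

{"api": "send_rows", "payload": {
  "moves": "0 0 0 -0.3 -0.02 0 -1;0 0 0 -0.6 -0.05 0 -1;0 0 -0.0025 -0.84 -0.07 0 -1;0 0 -0.0049 -1 -0.08 0 -1"
}}

```text
time: 3.52
eef_pos: [0.4749, 0.2565, 0.1168]
tcp_rot: [0.74, 0.673, 0.0, -0.002]
contact_force: [0.3, 0.1, -2.5]
opening: 0.287
finger_force: 72.1
```

{"api": "send_rows", "payload": {
  "moves": "0 0 0 -0.3 -0.04 0 -1;0 0 0 -0.6 -0.07 0 -1;0 0 0 -0.65 -0.07 0 -1;0 0 0 -0.65 -0.07 0 -1;0 0 0 -0.65 -0.07 0 -1"
}}

```text
time: 4.15
eef_pos: [0.451, 0.1317, 0.1183]
tcp_rot: [0.739, 0.673, 0.002, -0.001]
contact_force: [-0.3, 0.2, -2.6]
opening: 0.284
finger_force: 72.0
```

Run:
```python
from h import *
brief()
th=np.radians(-5.36); print(rel([.4708-.024*np.cos(th),.1243-.024*np.sin(th),.093],tool(-5.4)))
c=snap('side','s1.png')
a=cv2.imread('pics/s1.png');cv2.imwrite('pics/s1c.png',cv2.resize(a[100:320,150:420],None,fx=2.9,fy=2.7,interpolation=cv2.INTER_CUBIC))
```

```text
t 4.15 p [0.451  0.1317 0.1183] phi -5.36 F [-0.3  0.2 -2.6] T [-0.04 -0.02 -0.02] op 0.284 ff 71.98965668678284
[ 3.000e-04 -8.000e-04  1.000e-04 -2.810e-02 -1.810e-02  1.266e-01]
```

View pics/s1c.png

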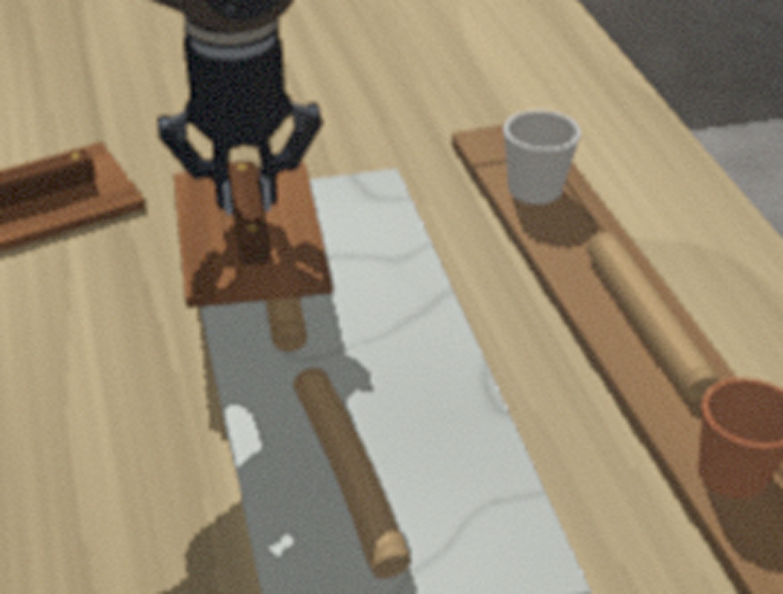

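The side crop shows the board held level at crop pixel (253,240), over the near (left) pin, whose end is visible at (287,325). Lowering gently.

{"api": "send_rows", "payload": {
  "moves": "0 0 0 -0.01 -0.018 0.06 -1;0 0 0 -0.01 -0.018 0.1 -1;0 0 0 -0.01 -0.018 0.11 -1;0 0 0 -0.01 -0.018 0.115 -1;0 0 0 -0.01 -0.018 0.115 -1"
}}

```text
time: 4.82
eef_pos: [0.4475, 0.1292, 0.0959]
tcp_rot: [0.74, 0.673, 0.003, -0.001]
contact_force: [-0.0, -0.8, -2.0]
opening: 0.284
finger_force: 72.1
```

Run:
```python
from h import *
brief()
```

```text
t 4.83 p [0.4475 0.1292 0.0959] phi -5.42 F [-0.  -0.8 -2. ] T [ 0.02 -0.04  0.02] op 0.284 ff 72.06535220146179
```

{"api": "send_rows", "payload": {
  "moves": "0 0 0 0 0 0.005 -1;0 0 0 0 0 0.01 -1;0 0 0 0 0 0.01 -1"
}}

```text
time: 5.2
eef_pos: [0.4472, 0.1292, 0.0937]
tcp_rot: [0.74, 0.673, 0.003, -0.001]
contact_force: [-0.5, 0.8, -2.4]
opening: 0.284
finger_force: 72.1
```

{"api": "send_rows", "payload": {
  "moves": "0 0 0 0 0 0.005 -1;0 0 0 0 0 0.005 -1"
}}

```text
time: 5.45
eef_pos: [0.4473, 0.1292, 0.0927]
tcp_rot: [0.74, 0.673, 0.003, -0.001]
contact_force: [0.2, -0.4, -1.9]
opening: 0.286
finger_force: 72.1
```

{"api": "send_rows", "payload": {
  "moves": "0 0 0 0 0 0.005 -1;0 0 0 0 0 0.005 -1"
}}

```text
time: 5.7
eef_pos: [0.4482, 0.1291, 0.0925]
tcp_rot: [0.74, 0.673, 0.003, 0.0]
contact_force: [0.1, -2.2, 1.5]
opening: 0.288
finger_force: 72.6
```

{"api": "send_rows", "payload": {
  "moves": "0 0 0 0 0 0.0025 -1;0 0 0 0 0.02 0.0025 -1;0 0 0 0 0.04 0.0025 -1;0 0 0 0 0.06 0.0025 -1;0 0 0 0 0.08 0.0025 -1"
}}

```text
time: 6.32
eef_pos: [0.4645, 0.1274, 0.0925]
tcp_rot: [0.74, 0.673, 0.003, 0.0]
contact_force: [-0.5, -2.5, 4.4]
opening: 0.283
finger_force: 73.1
```

{"api": "send_rows", "payload": {
  "moves": "0 0 0 0 0.02 0 -1;0 0 0 0 0.04 0 -1;0 0 0 0 0.06 0 -1;0 0 0 0 0.08 0 -1"
}}

```text
time: 6.82
eef_pos: [0.4803, 0.1258, 0.0925]
tcp_rot: [0.74, 0.673, 0.003, 0.0]
contact_force: [-0.4, -2.9, 5.2]
opening: 0.286
finger_force: 73.1
```

Run:
```python
from h import *
brief()
c=snap('side','s2.png')
```

```text
t 6.83 p [0.4803 0.1258 0.0925] phi -5.39 F [-0.4 -2.9  5.2] T [-0.35  0.05  0.02] op 0.286 ff 73.09147953987122
```

{"api": "send_rows", "payload": {
  "moves": "0 0 0 0 0.02 0 -1;0 0 0 0 0.04 0 -1;0 0 0 0 0.06 0 -1;0 0 0 0 0.08 0 -1"
}}

```text
time: 7.38
eef_pos: [0.496, 0.1241, 0.0925]
tcp_rot: [0.74, 0.673, 0.003, 0.0]
contact_force: [-0.7, -3.0, 6.4]
opening: 0.285
finger_force: 73.2
```

{"api": "send_rows", "payload": {
  "moves": "0 0 0 0 0.02 0 -1;0 0 0 0 0.04 0 -1;0 0 0 0 0.06 0 -1;0 0 0 0 0.08 0 -1;0 0 0 0 0.1 0 -1;0 0 0 0 0.12 0 -1;0 0 0 0 0.14 0 -1;0 0 0 0 0.155 0 -1;0 0 0 0 0.16 0 -1;0 0 0 0 0.16 0 -1"
}}

```text
time: 8.62
eef_pos: [0.5277, 0.1208, 0.0925]
tcp_rot: [0.74, 0.673, 0.002, 0.0]
contact_force: [-0.3, -3.7, 5.6]
opening: 0.286
finger_force: 73.2
```

Run:
```python
from h import *
brief()
```

```text
t 8.62 p [0.5277 0.1208 0.0925] phi -5.38 F [-0.3 -3.7  5.6] T [-0.62  0.16  0.03] op 0.286 ff 73.15622091293335
```

{"api": "send_rows", "payload": {
  "moves": "0 0 0 0 0.02 0 -1;0 0 0 0 0.04 0 -1;0 0 0 0 0.06 0 -1;0 0 0 0 0.075 0 -1;0 0 0 0 0.075 0 -1;0 0 0 0 0.075 0 -1;0 0 0 0 0.075 -0.02 -1;0 0 0 0 0.075 -0.1 -1;0 0 0 0 0.075 -0.2 -1;0 0 0 0 0.075 -0.2 -1"
}}

```text
time: 9.88
eef_pos: [0.5428, 0.1205, 0.1335]
tcp_rot: [0.74, 0.673, 0.004, 0.001]
contact_force: [0.8, 0.5, -2.9]
opening: 0.284
finger_force: 72.1
```

Run:
```python
from h import *
brief()
th=np.radians(3.31); print(rel([.4715-.024*np.cos(th),-.1256-.024*np.sin(th)+.004,.122],tool(3.3)))
```

```text
t 9.88 p [0.5428 0.1205 0.1335] phi -5.41 F [ 0.8  0.5 -2.9] T [-0.01 -0.02 -0.01] op 0.284 ff 72.12798714637756
[ 1.1000e-03 -8.0000e-04 -2.4200e-02 -1.2571e+00 -3.6000e-01  4.8100e-02]
```

{"api": "send_rows", "payload": {
  "moves": "0.001 -0.0008 -0.012 -0.3 -0.09 0.0 -1;0.001 -0.0008 -0.024 -0.6 -0.18 0.0 -1;0.001 -0.0008 -0.024 -0.8 -0.27 0.0 -1;0.001 -0.0008 -0.024 -0.8 -0.27 0.0 -1;0.001 -0.0008 -0.024 -0.8 -0.27 0.0 -1"
}}

```text
time: 10.5
eef_pos: [0.4726, -0.0338, 0.1302]
tcp_rot: [0.687, 0.727, -0.001, -0.001]
contact_force: [-0.2, 0.1, -2.8]
opening: 0.284
finger_force: 72.0
```

Run:
```python
from h import *
brief()
th=np.radians(3.31); print(rel([.4715-.024*np.cos(th),-.1256-.024*np.sin(th)+.004,.105],tool(3.3)))
```

```text
t 10.5 p [ 0.4726 -0.0338  0.1302] phi 3.19 F [-0.2  0.1 -2.8] T [ 0.06  0.   -0.03] op 0.284 ff 72.02008724212646
[-6.000e-04 -1.000e-04 -3.000e-04 -4.381e-01 -1.495e-01  1.262e-01]
```

{"api": "send_rows", "payload": {
  "moves": "-0.0006 0 -0.0003 -0.25 -0.08 0.03 -1;-0.0006 0 -0.0003 -0.43 -0.15 0.1 -1;-0.0006 0 -0.0003 -0.43 -0.15 0.126 -1;-0.0006 0 -0.0003 -0.43 -0.15 0.126 -1;-0.0006 0 -0.0003 -0.43 -0.15 0.126 -1"
}}

```text
time: 11.12
eef_pos: [0.4483, -0.1206, 0.1057]
tcp_rot: [0.686, 0.728, 0.0, 0.0]
contact_force: [0.0, 0.1, -1.6]
opening: 0.287
finger_force: 72.0
```

Run:
```python
from h import *
brief()
th=np.radians(3.31); print(rel([.4715-.024*np.cos(th),-.1256-.024*np.sin(th)+.004,.094],tool(3.3)))
```

```text
t 11.12 p [ 0.4483 -0.1206  0.1057] phi 3.45 F [ 0.   0.1 -1.6] T [ 0.01  0.   -0.08] op 0.287 ff 71.98383092880249
[ 0.0001  0.      0.0004 -0.0118 -0.0045  0.0586]
```

{"api": "send_rows", "payload": {
  "moves": "0 0 0 0 0 0.04 -1;0 0 0 0 0 0.055 -1;0 0 0 0 0 0.06 -1;0 0 0 0 0 0.06 -1"
}}

```text
time: 11.62
eef_pos: [0.4476, -0.1216, 0.0934]
tcp_rot: [0.686, 0.727, -0.0, 0.0]
contact_force: [0.0, 1.1, -2.8]
opening: 0.284
finger_force: 72.0
```

{"api": "send_rows", "payload": {
  "moves": "0 0 0 0 0 0.005 -1;0 0 0 0 0 0.005 -1"
}}

```text
time: 11.88
eef_pos: [0.448, -0.1219, 0.0929]
tcp_rot: [0.686, 0.727, 0.0, 0.001]
contact_force: [-0.5, -0.3, -0.8]
opening: 0.287
finger_force: 72.3
```

{"api": "send_rows", "payload": {
  "moves": "0 0 0 0 0 0.004 -1;0 0 0 0 0 0.004 -1"
}}

```text
time: 12.12
eef_pos: [0.4484, -0.122, 0.0926]
tcp_rot: [0.686, 0.727, 0.0, 0.001]
contact_force: [0.6, 0.8, 4.1]
opening: 0.286
finger_force: 72.8
```

{"api": "send_rows", "payload": {
  "moves": "0 0 0 0 0.02 -0.0015 -1;0 0 0 0 0.04 -0.003 -1"
}}

```text
time: 12.38
eef_pos: [0.4565, -0.1214, 0.0932]
tcp_rot: [0.686, 0.727, 0.0, 0.001]
contact_force: [-0.7, 1.6, 6.3]
opening: 0.288
finger_force: 73.1
```

{"api": "send_rows", "payload": {
  "moves": "0 0 0 0 0.02 -0.0015 -1;0 0 0 0 0.04 -0.003 -1"
}}

```text
time: 12.62
eef_pos: [0.4646, -0.1208, 0.0939]
tcp_rot: [0.686, 0.727, 0.0, 0.001]
contact_force: [-1.1, 1.1, 6.3]
opening: 0.286
finger_force: 73.2
```

{"api": "send_rows", "payload": {
  "moves": "0 0 0 0 0.02 -0.0015 -1;0 0 0 0 0.04 -0.003 -1"
}}

```text
time: 12.88
eef_pos: [0.4725, -0.1203, 0.0944]
tcp_rot: [0.686, 0.727, 0.0, 0.001]
contact_force: [-0.0, 1.8, 5.4]
opening: 0.286
finger_force: 73.1
```

{"api": "send_rows", "payload": {
  "moves": "0 0 0 0 0.02 -0.001 -1;0 0 0 0 0.04 -0.002 -1"
}}

```text
time: 13.12
eef_pos: [0.4806, -0.1199, 0.0949]
tcp_rot: [0.686, 0.727, 0.0, 0.001]
contact_force: [-0.4, 1.2, 5.8]
opening: 0.287
finger_force: 73.2
```

{"api": "send_rows", "payload": {
  "moves": "0 0 0 0 0.02 -0.001 -1;0 0 0 0 0.04 -0.001 -1"
}}

```text
time: 13.38
eef_pos: [0.4886, -0.1193, 0.0951]
tcp_rot: [0.686, 0.727, 0.0, 0.001]
contact_force: [0.2, 1.4, 5.8]
opening: 0.287
finger_force: 73.2
```

{"api": "send_rows", "payload": {
  "moves": "0 0 0 0 0.02 0 -1;0 0 0 0 0.04 0 -1"
}}

```text
time: 13.62
eef_pos: [0.4967, -0.1189, 0.0952]
tcp_rot: [0.686, 0.727, 0.0, 0.001]
contact_force: [-0.1, 0.7, 5.8]
opening: 0.285
finger_force: 73.1
```

{"api": "send_rows", "payload": {
  "moves": "0 0 0 0 0.02 0 -1;0 0 0 0 0.04 0.001 -1"
}}

```text
time: 13.88
eef_pos: [0.5048, -0.1184, 0.0951]
tcp_rot: [0.686, 0.727, 0.001, 0.001]
contact_force: [-0.1, 1.9, 7.0]
opening: 0.289
finger_force: 73.2
```

{"api": "send_rows", "payload": {
  "moves": "0 0 0 0 0.02 0.001 -1;0 0 0 0 0.04 0.002 -1"
}}

```text
time: 14.12
eef_pos: [0.513, -0.1179, 0.0949]
tcp_rot: [0.686, 0.727, 0.001, 0.001]
contact_force: [0.4, 1.6, 6.8]
opening: 0.285
finger_force: 73.2
```

{"api": "send_rows", "payload": {
  "moves": "0 0 0 0 0.02 0.001 -1;0 0 0 0 0.04 0.002 -1"
}}

```text
time: 14.38
eef_pos: [0.521, -0.1174, 0.0944]
tcp_rot: [0.686, 0.727, 0.001, 0.001]
contact_force: [0.8, 2.6, 6.9]
opening: 0.286
finger_force: 73.2
```

{"api": "send_rows", "payload": {
  "moves": "0 0 0 0 0.02 0.0015 -1;0 0 0 0 0.04 0.003 -1"
}}

```text
time: 14.62
eef_pos: [0.529, -0.117, 0.0939]
tcp_rot: [0.686, 0.727, 0.001, 0.001]
contact_force: [0.9, 1.9, 6.2]
opening: 0.281
finger_force: 73.2
```

{"api": "send_rows", "payload": {
  "moves": "0 0 0 0 0.02 0.0015 -1;0 0 0 0 0.04 0.003 -1"
}}

```text
time: 14.88
eef_pos: [0.537, -0.1165, 0.0933]
tcp_rot: [0.686, 0.727, 0.001, 0.001]
contact_force: [0.7, 1.7, 6.0]
opening: 0.284
finger_force: 73.2
```

{"api": "send_rows", "payload": {
  "moves": "0 0 0 0 0.02 0.0015 -1;0 0 0 0 0.04 0.002 -1;0 0 0 0 0.04 0.002 -1"
}}

```text
time: 15.25
eef_pos: [0.5449, -0.1162, 0.0926]
tcp_rot: [0.686, 0.727, 0.001, 0.001]
contact_force: [1.3, 0.3, 5.6]
opening: 0.279
finger_force: 73.1
```

The right pin rose 2.6 mm and sank back, so it is the bowed one. The left pin stayed level. Next I lift the board and take it back to its place.

{"api": "send_rows", "payload": {
  "moves": "0 0 0 0 0 -0.02 -1;0 0 0 0 0 -0.1 -1;0 0 0 0 0 -0.25 -1;0 0 0 0.3 0 -0.25 -1;0 0 0.01 0.6 0 -0.25 -1;0 0 0.02 0.9 0 -0.25 -1;0 0 0.029 1 0 -0.25 -1;0 0 0.029 1 0 -0.25 -1"
}}

```text
time: 16.25
eef_pos: [0.5311, 0.085, 0.1415]
tcp_rot: [0.748, 0.663, -0.0, 0.0]
contact_force: [-0.5, -0.5, -2.5]
opening: 0.283
finger_force: 72.0
```

Run:
```python
from h import *
brief()
print(rel([.519,.4545,.12],tool(-7.2)))
```

```text
t 16.25 p [0.5311 0.085  0.1415] phi -6.9 F [-0.5 -0.5 -2.5] T [0.05 0.01 0.01] op 0.283 ff 72.04219579696655
[-0.0000e+00  1.0000e-04  8.0000e-04  1.8271e+00 -2.8230e-01  1.0620e-01]
```

{"api": "send_rows", "payload": {
  "moves": "0 0 0 0.3 -0.04 0 -1;0 0 0 0.6 -0.09 0 -1;0 0 0 0.9 -0.14 0 -1;0 0 0 1 -0.15 0 -1"
}}

```text
time: 16.75
eef_pos: [0.5267, 0.2874, 0.1415]
tcp_rot: [0.749, 0.663, -0.0, 0.0]
contact_force: [-0.1, 0.2, -2.6]
opening: 0.283
finger_force: 72.0
```

{"api": "send_rows", "payload": {
  "moves": "0 0 0 0.3 -0.05 0 -1;0 0 0 0.6 -0.09 0.05 -1;0 0 0 0.8 -0.13 0.1 -1;0 0 0 0.8 -0.13 0.1 -1;0 0 0 0.8 -0.13 0.1 -1"
}}

```text
time: 17.38
eef_pos: [0.5215, 0.4461, 0.1209]
tcp_rot: [0.75, 0.662, -0.001, 0.001]
contact_force: [-0.2, 0.3, -3.1]
opening: 0.287
finger_force: 72.0
```

Run:
```python
from h import *
brief()
print(rel([.519,.4545,.0445],tool(-7.2)))
```

```text
t 17.38 p [0.5215 0.4461 0.1209] phi -7.15 F [-0.2  0.3 -3.1] T [ 0.02 -0.02 -0.03] op 0.287 ff 72.01337099075317
[-0.00e+00  3.00e-04  2.00e-04  4.06e-02 -1.74e-02  3.82e-01]
```

{"api": "send_rows", "payload": {
  "moves": "0 0 0 0 0 0.2 -1;0 0 0 0 0 0.34 -1;0 0 0 0 0 0.37 -1;0 0 0 0 0 0.382 -1;0 0 0 0 0 0.39 -1;0 0 0 0 0 0.392 -1"
}}

```text
time: 18.12
eef_pos: [0.5216, 0.4481, 0.0444]
tcp_rot: [0.75, 0.662, 0.001, 0.0]
contact_force: [0.6, 0.1, -2.3]
opening: 0.286
finger_force: 71.9
```

Run:
```python
from h import *
brief()
```

```text
t 18.12 p [0.5216 0.4481 0.0444] phi -7.11 F [ 0.6  0.1 -2.3] T [ 0.01 -0.04  0.  ] op 0.286 ff 71.91488027572632
```

{"api": "send_rows", "payload": {
  "moves": "0 0 0 0 0 0.006 -1;0 0 0 0 0 0.01 -1;0 0 0 0 0 0.011 -1;0 0 0 0 0 0.011 -1;0 0 0 0 0 0.011 -0.2;0 0 0 0 0 0.011 0;0 0 0 0 0 0.011 0.3;0 0 0 0 0 0.011 0.3;0 0 0 0 0 -0.2 0.3;0 0 0 0 0 -0.4 0.3;0 0 0 0 0 -0.45 0.3"
}}

```text
time: 19.5
eef_pos: [0.5226, 0.4489, 0.137]
tcp_rot: [0.75, 0.662, 0.003, 0.001]
contact_force: [0.7, -1.3, -0.4]
opening: 0.65
finger_force: 0.0
```

Run:
```python
from h import *
brief()
c=snap('top','t3.png'); import pickle; pickle.dump(c,open('t3.pkl','wb'))
a=cv2.imread('pics/t3.png')
cv2.imwrite('pics/t3c.png',cv2.convertScaleAbs(cv2.resize(a[110:280,80:400],(800,425),interpolation=cv2.INTER_CUBIC),alpha=1.3))
```

```text
t 19.5 p [0.5226 0.4489 0.137 ] phi -7.1 F [ 0.7 -1.3 -0.4] T [ 0.03  0.02 -0.03] op 0.65 ff 0.0
```

View pics/t3c.png

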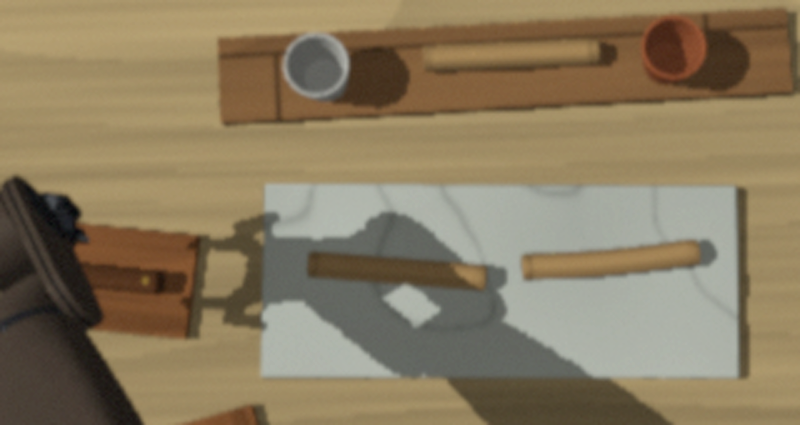

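Both pins advanced. The left runs from crop pixel (308,264) to (487,278), and the right, now bowed towards the robot, runs from (523,267) to (700,251) with its middle at about (612,262). The board lies flat on the bench.

Run:
```python
from h import *
import pickle
c=pickle.load(open('t3.pkl','rb'))
P=pix2w(c,[(80+x/2.5,110+y/2.5) for x,y in [(523,267),(700,251),(612,262)]],.035);print(P)
m=(P[0]+P[1])/2;d=P[1]-P[0];phi=np.degrees(np.arctan2(d[0],-d[1]));print(m,phi)
print(rel([m[0],m[1],.12],tool(phi)))
```

```text
[[ 0.51843693 -0.02173044  0.035     ]
 [ 0.53126638 -0.22172789  0.035     ]
 [ 0.52144086 -0.12203702  0.035     ]]
[ 0.52485165 -0.12172916  0.035     ] 3.6703859921612394
[ 8.0000e-04 -5.0000e-04 -2.9900e-02 -2.8289e+00  3.6550e-01  7.4800e-02]
```

{"api": "send_rows", "payload": {
  "moves": "0 0 0 -0.3 0.04 0 0.3;0 0 0 -0.6 0.08 0 0.3;0.0008 -0.0005 -0.015 -0.9 0.12 0 0.4;0.0008 -0.0005 -0.03 -1 0.13 0 0.5"
}}

```text
time: 20.05
eef_pos: [0.5204, 0.2429, 0.1305]
tcp_rot: [0.684, 0.73, -0.005, -0.002]
contact_force: [0.2, 0.4, 0.5]
opening: 0.75
finger_force: 0.0
```

{"api": "send_rows", "payload": {
  "moves": "0 0 0 -0.3 0 0 0.5;0 0 0 -0.6 -0.02 0 0.5;0 0 0 -0.9 -0.04 0 0.5;0 0 0 -1 -0.05 0 0.5"
}}

```text
time: 20.55
eef_pos: [0.5234, 0.0431, 0.1317]
tcp_rot: [0.685, 0.728, -0.004, -0.002]
contact_force: [0.4, 0.3, -0.8]
opening: 0.751
finger_force: 0.0
```

Run:
```python
from h import *
brief()
print(rel([.522,-.122,.1],tool(3.7)))
```

```text
t 20.55 p [0.5234 0.0431 0.1317] phi 3.5 F [ 0.4  0.3 -0.8] T [-0.04 -0.01  0.05] op 0.751 ff 0.0
[-1.300e-03  5.000e-04 -6.000e-04 -8.229e-01 -5.620e-02  1.612e-01]
```

{"api": "send_rows", "payload": {
  "moves": "-0.0013 0.0005 0 -0.3 -0.02 0 0.5;-0.0013 0.0005 0 -0.6 -0.04 0.05 0.5;-0.0013 0.0005 0 -0.82 -0.055 0.15 0.4;-0.0013 0.0005 0 -0.82 -0.055 0.16 0.2;-0.0013 0.0005 0 -0.82 -0.055 0.16 0.2;-0.0013 0.0005 0 -0.82 -0.055 0.16 0.2"
}}

```text
time: 21.3
eef_pos: [0.5242, -0.1173, 0.1021]
tcp_rot: [0.683, 0.73, 0.001, 0.001]
contact_force: [0.1, 0.0, 0.5]
opening: 0.6
finger_force: 0.0
```

Run:
```python
from h import *
brief()
print(rel([.522,-.122,.04],tool(3.7)))
c=snap('wrist','w2.png')
```

```text
t 21.3 p [ 0.5242 -0.1173  0.1021] phi 3.79 F [0.1 0.  0.5] T [ 0.   -0.01 -0.01] op 0.6 ff 0.0
[ 5.000e-04 -1.000e-04  3.000e-04 -2.270e-02 -1.350e-02  3.106e-01]
```

View pics/w2.png

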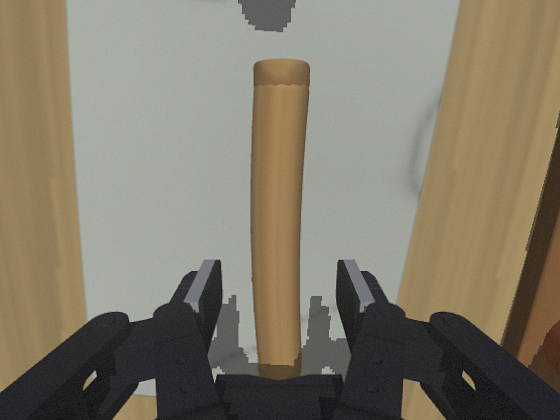

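Wrist view: the bowed pin at (277,300) is centred between the pads at (213,300) and (345,300). Descending and gripping at 20 N.

{"api": "send_rows", "payload": {
  "moves": "0 0 0 0 -0.008 0.15 0.2;0 0 0 0 -0.008 0.29 0.2;0 0 0 0 -0.008 0.316 0.2;0 0 0 0 -0.008 0.316 0;0 0 0 0 -0.008 0.316 -0.2;0 0 0 0 -0.008 0.316 -0.5;0 0 0 0 -0.008 0.316 -0.5;0 0 0 0 -0.008 0.316 -0.5;0 0 0 0 -0.008 0.316 -0.5",
  "newtons": 20
}}

```text
time: 22.48
eef_pos: [0.5239, -0.119, 0.0405]
tcp_rot: [0.684, 0.729, 0.002, 0.002]
contact_force: [0.0, 1.1, 6.5]
opening: 0.341
finger_force: 21.1
```

Run:
```python
from h import *
brief()
```

```text
t 22.48 p [ 0.5239 -0.119   0.0405] phi 3.68 F [0.  1.1 6.5] T [0.24 0.   0.02] op 0.341 ff 21.106437295675278
```

{"api": "send_rows", "payload": {
  "moves": "0 0 0 0 0 -0.1 -0.5;0 0 0 0 0 -0.3 -0.5;0 0 0 0 0 -0.55 -0.5;0 0 0.03 -0.15 0 -0.55 -0.5;0 0 0.06 -0.3 0 -0.55 -0.5;0 0 0.09 -0.45 0 -0.55 -0.5;0 0 0.12 -0.6 0 -0.55 -0.5;0 0 0.15 -0.75 0 -0.55 -0.5;0 0 0.18 -0.9 0 -0.55 -0.5;0 0 0.21 -1 0 -0.55 -0.5;0 0 0.24 -1 0 -0.55 -0.5;0 0 0.268 -1 0 -0.55 -0.5"
}}

```text
time: 23.98
eef_pos: [0.5347, -0.3186, 0.148]
tcp_rot: [1.0, -0.028, 0.001, -0.001]
contact_force: [-0.2, 0.2, -1.2]
opening: 0.343
finger_force: 20.5
```

Run:
```python
from h import *
brief()
print(rel([.536,-.4255,.08],tool(-92.8)))
```

```text
t 23.98 p [ 0.5347 -0.3186  0.148 ] phi -93.18 F [-0.2  0.2 -1.2] T [ 0.   -0.02  0.01] op 0.343 ff 20.47974742949009
[-2.000e-04 -3.000e-04 -1.100e-03  3.580e-02  5.339e-01  3.395e-01]
```

{"api": "send_rows", "payload": {
  "moves": "0 0 0 0.02 0.25 0 -0.5;0 0 0 0.036 0.5 0 -0.5;0 0 0 0.036 0.534 0.1 -0.5;0 0 0 0.036 0.534 0.3 -0.5;0 0 0 0.036 0.534 0.34 -0.5;0 0 0 0.036 0.534 0.34 -0.5"
}}

```text
time: 24.72
eef_pos: [0.5371, -0.4242, 0.0797]
tcp_rot: [1.0, -0.024, 0.001, -0.001]
contact_force: [-0.0, -0.2, -1.3]
opening: 0.339
finger_force: 20.5
```

Run:
```python
from h import *
brief()
c=snap('top','t4.png')
a=cv2.imread('pics/t4.png')
cv2.imwrite('pics/t4c.png',cv2.convertScaleAbs(cv2.resize(a[130:290,340:520],(675,600),interpolation=cv2.INTER_CUBIC),alpha=1.3))
```

```text
t 24.73 p [ 0.5371 -0.4242  0.0797] phi -92.75 F [-0.  -0.2 -1.3] T [-0.01  0.01  0.04] op 0.339 ff 20.53396001458168
```

View pics/t4c.png

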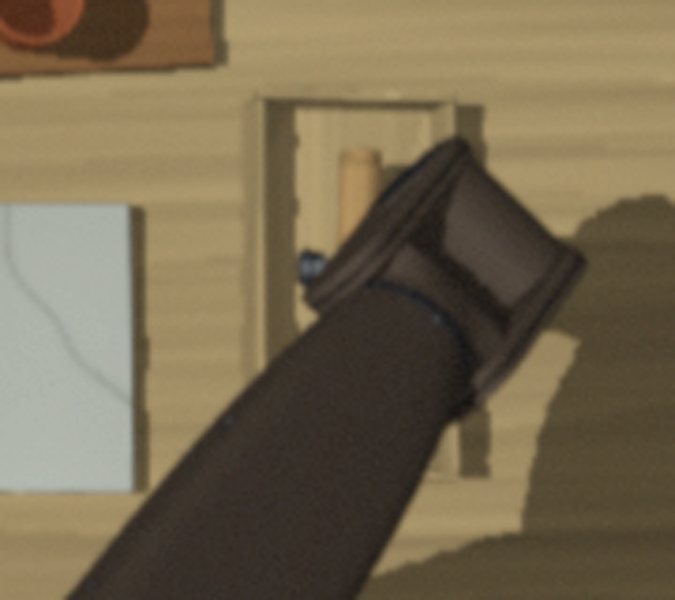

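The pin, with its far end at (360,155), is well inside the crate walls (265–455). Lowering and releasing.

{"api": "send_rows", "payload": {
  "moves": "0 0 0 0 0 0.12 -0.5;0 0 0 0 0 0.22 -0.5;0 0 0 0 0 0.25 -0.5;0 0 0 0 0 0.26 -0.5;0 0 0 0 0 0.26 -0.2;0 0 0 0 0 0.26 0;0 0 0 0 0 0.26 0.05;0 0 0 0 0 0.26 0.05;0 0 0 0 0 0.1 0.05;0 0 0 0 0 -0.2 0.05;0 0 0 0 0 -0.5 0.05;0 0 0 0 0 -0.5 0.05"
}}

```text
time: 26.28
eef_pos: [0.5401, -0.4282, 0.1897]
tcp_rot: [1.0, -0.024, 0.007, 0.005]
contact_force: [0.2, 0.5, 1.3]
opening: 0.526
finger_force: 0.0
```

{"api": "send_rows", "payload": {
  "moves": "0 0 0 0 -0.3 0 0.05;0 0 0 0 -0.6 0 0.05;0 0 0 0 -0.9 -0.1 0.05;0 0 0 0 -1 -0.1 0.05;0 0 0 0 -1 -0.1 0.05"
}}

```text
time: 26.9
eef_pos: [0.5467, -0.2246, 0.2003]
tcp_rot: [1.0, -0.023, 0.001, -0.0]
contact_force: [0.7, -0.5, -0.1]
opening: 0.526
finger_force: 0.0
```

Run:
```python
from h import *
brief()
c=snap('top','t5.png')
a=cv2.imread('pics/t5.png')
cv2.imwrite('pics/t5c.png',cv2.convertScaleAbs(cv2.resize(a[100:340,80:480],(800,480),interpolation=cv2.INTER_CUBIC),alpha=1.3))
```

```text
t 26.9 p [ 0.5467 -0.2246  0.2003] phi -92.66 F [ 0.7 -0.5 -0.1] T [ 0.01 -0.02  0.04] op 0.526 ff 0.0
```

View pics/t5c.png

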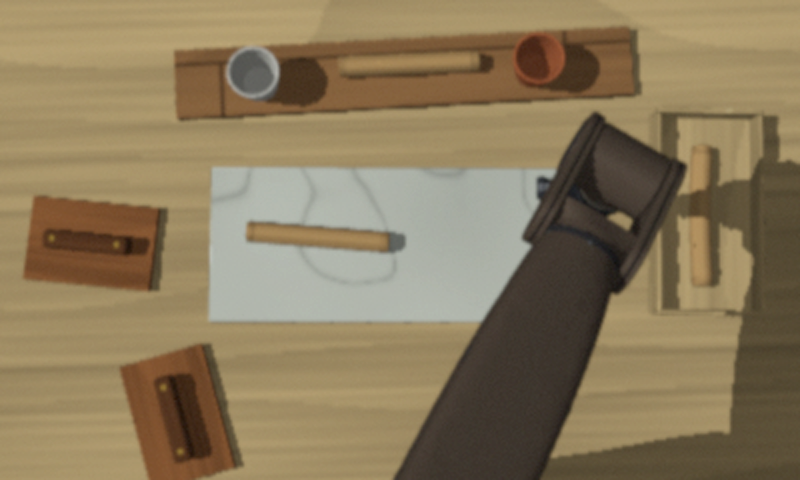

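The bowed pin is flat in the crate at (701,215) and the straight pin is on the slab at (318,237). The board is flat on the bench at (92,243), the ware board is untouched, and the robot is clear.

```bash
python3 -c "
from plant import ctrl
print(ctrl.sign_off())"
```

```text
the job is handed in; nothing more can be done
None
```

The job is handed in: the right-hand pin (the one toward the crate) was warped, lifting the board about 2.6 mm at the quarter turn, and it is now in the scrap crate; the straight pin is on the slab, the press board is back flat on the bench, and the ware board is untouched.

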